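Drop the notched tin lid home

TASK

The lid of the wide stainless tin sits crooked on its rim, its three lugs riding on top instead of in their notches. Turn the lid on the tin, without lifting it off, until the lugs drop into the notches and the lid is fully home, flat on the rim, then let go of it. Do not shift the narrow closed tin.

Things in the scene. Friction and masses are not known exactly. Their poses are not given: they have to be found in the camera images.
- tin: Wide round stainless tin, 88 mm across, rim top 60 mm high, fixed to the bench by a black foot disc 120 mm across. Origin: centre of its underside, z up. Its rim has three equal notches, open at the top, 25 mm wide and 11 mm deep, in the directions 0, 120 and 240 deg from its x axis; two small upright ribs, flush with the rim and reaching out to 52 mm from the axis, flank each notch.
- lid: Loose stainless lid (about 150 g) on the wide tin, disc 86 mm across. Origin: on its axis, level with the undersides of its lugs, z up. Three equal lugs 10 mm wide and high point 0, 120 and 240 deg from its x axis, out to 52 mm; any lug fits any notch. Starts riding on the rim, origin 60 mm up, 29 to 60 deg from the nearest notches, either way round. Home: origin 50 mm up, disc on the rim.
- grip (a point): Centre of the lid's black grip bar, on the lid's axis, 29 mm above the lid's origin; axes as the lid's. The bar is 12 mm wide, 56 mm long along x, 30 mm high and stands on top of the disc. A plug under the lid keeps it centred in the tin with 2 mm play all round. With every lug within 10 deg of a notch centre the lid falls in by its own weight.
- narrow_tin: A narrower, taller stainless tin, 60 mm across and 102 mm high over its small black grip bar, already closed, standing loose on the bench (0.3 kg). Origin: centre of its underside. Not to be shifted.
Mind the look-alikes: they are no part of the job. What is shaped like the tin but brown or green is not meant. What is shaped like the lid but green is not meant.

How it is judged:
By the outcome, as a careful person would: the job done as asked, in the order asked, and still so for the second after the job is handed in, with the robot touching nothing.
It also fails if it takes over 32 s, if anything falls off the work surface, if the arm or the gripper's body presses on something with over 40 N, if the wrist force passes 120 N, or if a joint passes its speed limit or range.

ROBOT

A 7-joint arm with a two-finger parallel gripper is mounted at the origin on the work surface. World frame = base frame: x ahead of the robot, y to its left, z up, the work surface at z = 0. Lengths are in m, angles in rad, forces in N, time in s.
With the tool pointing down it reaches from about 0.425 to 0.875 m from the base axis. Payload 4.7 kg.
Tool frame: the origin (TCP) lies midway between the tips of the shut fingers; the grasp point (between the pads) lies 19 mm behind it (env.grip_point_offset is the distance from the TCP to the grasp point, in m); z points along the fingers, x is the direction in which the jaws open and shut, and the axes are right-handed (so a half turn about z gives the same grasp; the last joint's range is limited). The gripper opens to 85 mm and grips with 20 to 120 N. Pads are 22 mm wide; open, the fingers measure 114 mm over their backs; the gripper's body (76 mm by 85 mm) begins 54 mm behind the grasp point. The pads swing forward as they close: fully open they stand 13 mm farther back than shut.
Start: joints at [-1.104, 0.321, -0.07, 1.45, 0.023, 1.371, -0.057], TCP at [0.284, 0.585, 0.231] pointing down, gripper open.
Joint ranges: [-2.86, 2.86], [-0.3, 2.09], [-1.38, 1.24], [0.06, 2.45], [-1.56, 4.7], [0.09, 2.05], [-2.69, 2.69]. Speed limits (rad/s): [2.57, 2.57, 3.14, 3.14, 3.14, 3.14, 3.14].

INTERFACE

Orientations are given as a unit quaternion [w, x, y, z].
In Python, from bench import env gives the robot as it stands.
- The arm moves only by the shell command python3 -m jog 'ROWS' [OPENING] [FORCE]. ROWS is JSON, a list of rows, each an object with "delta_pos": the shift along the world's x, y, z in mm, a list of three; "turn": the turn, a rotation vector about the world's x, y, z in degrees, a list of three. In form: [{"delta_pos": [x, y, z], "turn": [wx, wy, wz]}, ...]. A call has exactly 10 rows; each row shifts and turns the pose as measured when the row begins; what a row does not reach is not made up. A row lasts 1/12 s, in which the tool goes at most 41.7 mm and 7.16 degrees, less where a joint would pass 70% of its speed; a pose out of reach is approached as far as the arm can. A call is refused whole if a number of a shift passes 41.7 or a number of a turn 7.16, either way. A call with a gripper value outside its range is refused whole. OPENING is the closure in counts, from 0 (fully open) to 255 (shut), set as the call begins (- or left out, the last holds). The fingers move at their own pace and stop on an object; FORCE is the grip in N (left out, the last holds). Time passes only in rows, so rows that do not move let the fingers close, or fill a call up. It gives the time, the measured TCP pose, the force and the opening at its end, in the units of the state.
- env.sense(): the state, without advancing time (a new reading comes with each control period).
- env.get_image(name): name is "scene" or "top" or "wrist"; returns (picture, depth): 480x640x3 uint8, blue, green, red; 480x640 float32, m along the optical axis (not along the pixel's ray), 0 where there is no reading.
- env.calibration(name): a dict with "fx", "fy", "cx", "cy" (pixels), "extrinsics" (4x4, takes a point from world to camera coordinates); the wrist camera has in their place "hand_eye" (4x4, takes a point from camera to tool coordinates, whose origin is the TCP and whose axes are the tool frame's). Camera axes: x right, y down, z forward; pixel columns grow to the right and rows downward; lengths in m; the calibration is good to about 2 mm. The wrist camera is an equidistant fisheye: a pixel r from the principal point sees the ray r / f radians off the axis. A picture is of the moment at which its call begins: read the wrist's pose just before it. calibration takes no time and is no camera call.
- env.close_job(): hands the job in, once; it reports no verdict.
The state is a dict: "clock": time; "joint_pos": joint angles; "dq": joint speeds; "effort": joint torques, N m; "tool_pos": TCP position; "ee_rot": TCP orientation; "force": force on the tool from outside, world axes, zero at the start; "moment": the same for the moment, N m; "opening": finger opening in m.
Only numpy, scipy, OpenCV 4.12 (cv2) and the standard library are available. Lean on these libraries where they do the work, as an engineer would, in place of code of your own. Each camera call takes 0.05 s, during which the arm holds its last target.

## Working session

There is one attempt and no reset: what is moved stays moved. The work goes in short steps, Python scripts to look and compute and a shell command to move; the robot and the scene stay as the last step left them, time stands still between calls to the robot, and variables do not carry over. Pictures are saved under pics/ and viewed, and the job is handed in when it is done.

```bash
mkdir -p pics; ls; python3 - <<'E'
from bench import env
import cv2,numpy as np
s=env.sense();print(s)
for n in ("scene","top"):
    p,d=env.get_image(n);cv2.imwrite(f"pics/{n}0.png",p);np.save(f"pics/{n}0d.npy",d)
    print(n,env.calibration(n))
print(env.calibration("wrist"))
E
```

```text
pics
{'clock': 0.0, 'joint_pos': array([-1.10392429,  0.32182053, -0.0700658 ,  1.45169573,  0.02260022,
        1.37080055, -0.05688732]), 'dq': array([-1.03879557e-03,  4.39480170e-05,  1.18796149e-03, -1.74833801e-03,
       -1.70048614e-03,  9.13170681e-04, -8.87124255e-04]), 'effort': array([-4.21950353e-04, -4.93574202e+01, -3.82543132e-01, -3.14337659e+01,
        1.29981097e-02,  1.14020356e-02, -9.23926279e-06]), 'tool_pos': array([0.28416425, 0.58398438, 0.23021455]), 'ee_rot': array([ 5.57967874e-04,  8.47772197e-01,  5.30359654e-01, -7.91962361e-04]), 'force': array([-0.15998711,  0.13856626, -0.53432589]), 'moment': array([-0.02006711,  0.03395033, -0.01162133]), 'opening': 0.08518430015111002}
scene {'fx': 557.7532087808098, 'fy': 557.7532087808098, 'cx': 319.2113289874721, 'cy': 235.28157342782583, 'extrinsics': array([[ 0.74504601,  0.6668308 , -0.01559266, -0.35278105],
       [ 0.514483  , -0.58939263, -0.62283511, -0.28374207],
       [-0.42451583,  0.45601865, -0.78219773,  1.47032205],
       [ 0.        ,  0.        ,  0.        ,  1.        ]])}
top {'fx': 508.7741917877345, 'fy': 508.7741917877345, 'cx': 314.10677184999474, 'cy': 238.08944005749882, 'extrinsics': array([[-0.12781566, -0.99178036, -0.00590589, -0.02435745],
       [-0.97116349,  0.12636257, -0.20217315,  0.57132777],
       [ 0.20125764, -0.02010531, -0.97933199,  1.02307876],
       [ 0.        ,  0.        ,  0.        ,  1.        ]])}
{'fx': 371.64829954431775, 'fy': 371.64829954431775, 'cx': 319.0141640218491, 'cy': 233.26570093444508, 'hand_eye': array([[ 9.99999868e-01,  3.53059094e-05, -5.12146036e-04,
         2.40552112e-04],
       [ 1.03169738e-04,  9.63456752e-01,  2.67863913e-01,
        -6.75027584e-02],
       [ 5.02887735e-04, -2.67863930e-01,  9.63456622e-01,
        -1.42462346e-01],
       [ 0.00000000e+00,  0.00000000e+00,  0.00000000e+00,
         1.00000000e+00]])}
```

View pics/scene0.png

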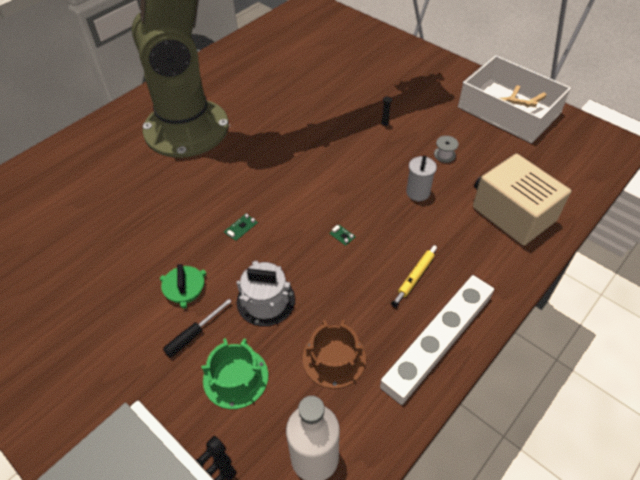

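View pics/top0.png

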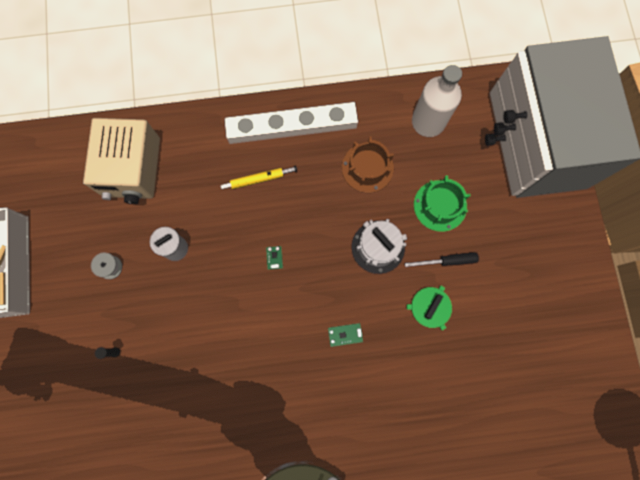

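The wide tin with its lid is at top px (380,243) and scene px (265,290). The narrow tin is at top (167,243). The look-alikes are green and brown. Next I'll measure the bar and the lugs.

```bash
cat > h.py <<'E'
import numpy as np,cv2
from bench import env
def cast(n,uv,z):
    c=env.calibration(n);E=c["extrinsics"];R,t=E[:3,:3],E[:3,3]
    uv=np.atleast_2d(uv).astype(float)
    r=np.c_[(uv[:,0]-c["cx"])/c["fx"],(uv[:,1]-c["cy"])/c["fy"],np.ones(len(uv))]@R
    o=-R.T@t
    return o+r*((z-o[2])/r[:,2])[:,None]
E
python3 - <<'E'
from h import *
for n,(x0,y0,x1,y1) in (("top",(340,205,420,285)),("scene",(225,250,305,330))):
    p=cv2.imread(f"pics/{n}0.png");c=p[y0:y1,x0:x1]
    cv2.imwrite(f"pics/{n}0c.png",cv2.resize(c,None,fx=7,fy=7,interpolation=cv2.INTER_CUBIC))
p=cv2.imread("pics/top0.png");m=(p.max(2)<50).astype(np.uint8)
n,l,st,ce=cv2.connectedComponentsWithStats(m)
for i in range(1,n):
    x,y=ce[i]
    if 340<x<420 and 205<y<285 and st[i,4]>20:
        pts=np.argwhere(l==i)[:,::-1].astype(np.float32)
        print(st[i],ce[i]); w=cast("top",ce[i],.1)[0]; print(w)
        print(cv2.minAreaRect(cast("top",pts,.104)[:,:2].astype(np.float32)*1000))
print("narrow",cast("top",[164,241],.09))
E
```

```text
[357 227   7   9  25] [360.08 230.8 ]
[ 0.55786468 -0.19192015  0.1       ]
((557.9027709960938, -191.53594970703125), (7.198030471801758, 17.86709213256836), 59.02995681762695)
[373 228  20  22 100] [382.46 239.56]
[ 0.53387864 -0.23447438  0.1       ]
((534.31640625, -233.79449462890625), (50.770103454589844, 11.711023330688477), 33.60779571533203)
[353 238   6   9  26] [355.46153846 241.84615385]
[ 0.53627207 -0.17922966  0.1       ]
((534.5986938476562, -178.3531494140625), (10.310165405273438, 16.093769073486328), 68.20846557617188)
narrow [[0.59082756 0.21099981 0.09      ]]
```

View pics/top0c.png

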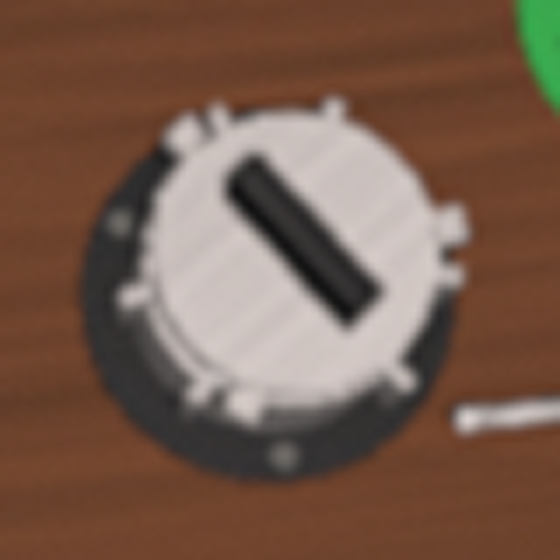

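View pics/scene0c.png

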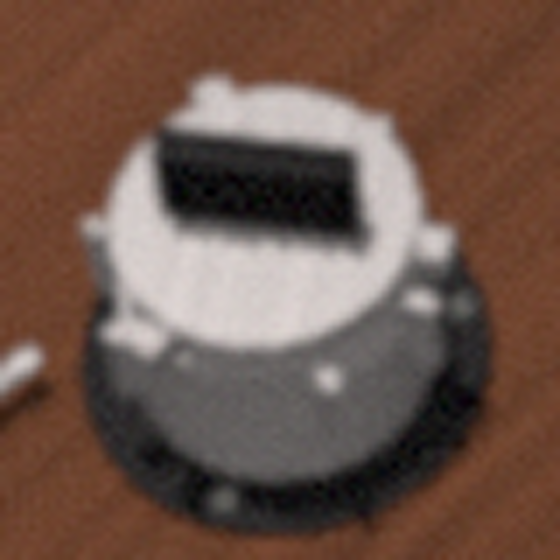

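```bash
python3 - <<'E'
from h import *
f=lambda a,x0,y0:(np.array(a)+.5)/7-.5+np.array([x0,y0])
for n,o,L,Rb in (("top",(340,205),[(183,133),(453,222),(245,406)],[(220,118),(335,106),(453,275),(402,379),(198,390),(131,296)]),
             ("scene",(225,250),[(212,92),(437,240),(135,335)],[(93,226),(383,122),(424,300)])):
    lw=cast(n,f(L,*o),.070)[:,:2]; rw=cast(n,f(Rb,*o),.060)[:,:2]
    c=cv2.minEnclosingCircle(lw.astype(np.float32));print(n,"lid",c)
    ca=np.array(c[0]); 
    if n=="top":
        e=cv2.fitEllipse((rw*1000).astype(np.float32));cr=np.array(e[0])/1000;print("rib",e)
    else: cr=ca
    a=lambda w,c:np.degrees(np.arctan2(*(w-c).T[::-1])).round(1)
    print("lugs",a(lw,ca),a(lw,ca)%120,"ribs",a(rw,cr),a(rw,cr)%120)
# bar ends on top face, both views
for n,o,B in (("top",(340,205),[(243,170),(366,308)]),("scene",(225,250),[(160,141),(354,160)])):
    w=cast(n,f(B,*o),.104)[:,:2];print(n,"bar",w,w.mean(0),np.degrees(np.arctan2(*(w[1]-w[0])[::-1])))
E
```

```text
top lid ((0.5373653769493103, -0.23675891757011414), 0.04911983385682106)
rib ((537.3380737304688, -237.33839416503906), (97.31330108642578, 99.7607650756836), 31.818099975585938)
lugs [ 33.9 -86.4 154.1] [33.9 33.6 34.1] ribs [  17.7  -24.4 -103.2 -146.1  136.7   95.8] [17.7 95.6 16.8 93.9 16.7 95.8]
scene lid ((0.5390733480453491, -0.23674051463603973), 0.04849627614021301)
lugs [153.2  35.  -90.7] [33.2 35.  29.3] ribs [-145.7   95.5   18.8] [94.3 95.5 18.8]
top bar [[ 0.55730739 -0.22077574]
 [ 0.51230085 -0.24981014]] [ 0.53480412 -0.23529294] -147.17332624327958
scene bar [[ 0.51736287 -0.25023552]
 [ 0.56126336 -0.22007563]] [ 0.53931311 -0.23515558] 34.48928907806287
```

Both views put the lid axis at about (0.537, -0.236). The bar and lugs are at 34°. The rib pairs put the notches at -4° mod 120, so the lid needs about -38° about z. I'll approach with the jaws at -56°, then check with the wrist camera.

```bash
python3 -m jog '[{"delta_pos":[16,-38,0],"turn":[0,0,-7]},{"delta_pos":[16,-38,0],"turn":[0,0,-7]},{"delta_pos":[16,-38,0],"turn":[0,0,-7]},{"delta_pos":[16,-38,0],"turn":[0,0,-7]},{"delta_pos":[16,-38,0],"turn":[0,0,-7]},{"delta_pos":[16,-38,0],"turn":[0,0,-7]},{"delta_pos":[16,-38,0],"turn":[0,0,-7]},{"delta_pos":[16,-38,0],"turn":[0,0,-7]},{"delta_pos":[16,-38,0],"turn":[0,0,-7]},{"delta_pos":[16,-38,0],"turn":[0,0,-7]}]' 0 30
```

```text
clock: 0.93
tool_pos: [0.4329, 0.203, 0.2225]
ee_rot: [-0.003, 0.998, -0.061, -0.005]
force: [1.5, 0.1, -0.2]
opening: 0.0856
```

```bash
python3 -m jog '[{"delta_pos":[9,-40,0],"turn":[0,0,-5]},{"delta_pos":[9,-40,0],"turn":[0,0,-5]},{"delta_pos":[9,-40,0],"turn":[0,0,-5]},{"delta_pos":[9,-40,0],"turn":[0,0,-5]},{"delta_pos":[9,-40,0],"turn":[0,0,-5]},{"delta_pos":[9,-40,0],"turn":[0,0,-5]},{"delta_pos":[9,-40,0],"turn":[0,0,-5]},{"delta_pos":[9,-40,0],"turn":[0,0,-5]},{"delta_pos":[9,-40,0],"turn":[0,0,-5]},{"delta_pos":[9,-40,0],"turn":[0,0,-5]}]'
```

```text
clock: 1.77
tool_pos: [0.519, -0.2044, 0.2213]
ee_rot: [-0.007, 0.868, -0.497, -0.003]
force: [0.6, 0.5, -0.0]
opening: 0.0854
```

```bash
python3 -m jog '[{"delta_pos":[9,-16,0],"turn":[0,0,2]},{"delta_pos":[9,-14,0],"turn":[0,0,2]},{"delta_pos":[0,0,0],"turn":[0,0,0]},{"delta_pos":[0,0,0],"turn":[0,0,0]},{"delta_pos":[0,0,0],"turn":[0,0,0]},{"delta_pos":[0,0,0],"turn":[0,0,0]},{"delta_pos":[0,0,0],"turn":[0,0,0]},{"delta_pos":[0,0,0],"turn":[0,0,0]},{"delta_pos":[0,0,0],"turn":[0,0,0]},{"delta_pos":[0,0,0],"turn":[0,0,0]}]'
cat >> h.py <<'E'
from scipy.spatial.transform import Rotation as Ro
def tool():
    s=env.sense();q=s["ee_rot"];return s,Ro.from_quat([q[1],q[2],q[3],q[0]]).as_matrix()
def report():
    s,R=tool()
    # rotation vector making z straight down
    v=np.cross(R[:,2],[0,0,-1]);print("pos",s["tool_pos"].round(4),"xang",np.degrees(np.arctan2(R[1,0],R[0,0])).round(1),"untilt deg",np.degrees(v).round(2),"F",s["force"].round(1),"M",s["moment"].round(2),"open",round(s["opening"],4),"t",round(s["clock"],2))
def wcast(uv,z,s,R):
    c=env.calibration("wrist");H=c["hand_eye"];uv=np.atleast_2d(uv).astype(float)
    d=(uv-[c["cx"],c["cy"]])/c["fx"];th=np.linalg.norm(d,axis=1)
    r=np.c_[d*(np.sin(th)/th)[:,None],np.cos(th)]
    o=s["tool_pos"]+R@H[:3,3]; r=r@(R@H[:3,:3]).T
    return o+r*((z-o[2])/r[:,2])[:,None]
E
python3 - <<'E'
from h import *
report()
s,R=tool();np.savez("pics/w1.npz",p=s["tool_pos"],R=R)
p,d=env.get_image("wrist");cv2.imwrite("pics/w1.png",p)
E
```

```text
clock: 2.6
tool_pos: [0.5338, -0.2425, 0.2193]
ee_rot: [-0.004, 0.881, -0.472, -0.005]
force: [-0.4, -0.3, 0.5]
opening: 0.0853
pos [ 0.5338 -0.2425  0.2193] xang -56.4 untilt deg [-0.68 -0.22 -0.  ] F [-0.4 -0.3  0.5] M [-0.03  0.09 -0.01] open 0.0853 t 2.6
```

View pics/w1.png

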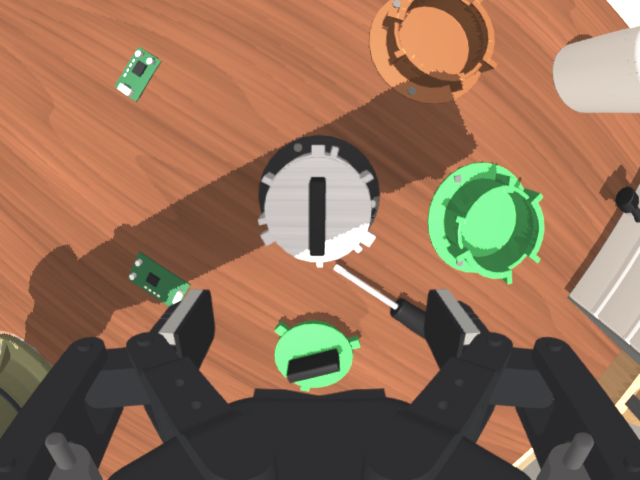

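The wrist view shows the lid with its bar running from about (317,178) to (317,255), with lugs at (318,152), (268,237) and (368,238). Now I'll refine these.

```bash
python3 - <<'E'
from h import *
z=np.load("pics/w1.npz");s={"tool_pos":z["p"]};R=z["R"]
p=cv2.imread("pics/w1.png");cv2.imwrite("pics/w1c.png",cv2.resize(p[125:275,245:395],None,fx=4,fy=4,interpolation=cv2.INTER_CUBIC))
m=(p.max(2)<60).astype(np.uint8);n,l,st,ce=cv2.connectedComponentsWithStats(m)
i=l[215,317];print(st[i])
pts=np.argwhere(l==i)[:,::-1].astype(float)
r=cv2.minAreaRect(wcast(pts,.104,s,R)[:,:2].astype(np.float32)*1000);print(r)
L=wcast([(318,152),(268,237),(368,238)],.07,s,R)[:,:2]
c=np.array(cv2.minEnclosingCircle(L.astype(np.float32))[0]);print(c,np.degrees(np.arctan2(*(L-c).T[::-1]))%120)
E
```

```text
[ 310  178   15   77 1108]
((539.710205078125, -235.3751678466797), (55.77711486816406, 10.001899719238281), 33.30226516723633)
[ 0.53770429 -0.23702182] [33.68156647 31.93343056 34.5536186 ]
```

View pics/w1c.png

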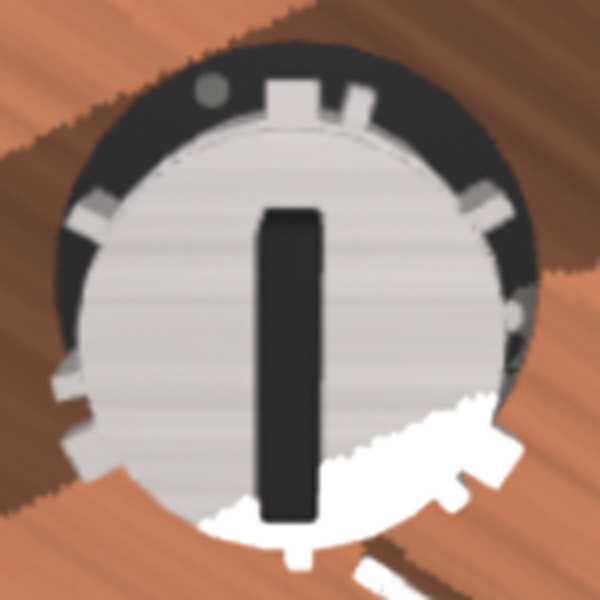

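```bash
python3 - <<'E'
from h import *
z=np.load("pics/w1.npz");s={"tool_pos":z["p"]};R=z["R"]
u=(np.array([(359,103),(492,212),(455,497),(298,557),(68,385),(87,220)])+.5)/4-.5+[245,125]
L=wcast(u,.06,s,R)[:,:2]*1000
e=cv2.fitEllipse(L.astype(np.float32));print(e)
a=np.degrees(np.arctan2(*(L-e[0]).T[::-1]));print(a,a%120)
u=(np.array([(293,97),(493,455),(93,450)])+.5)/4-.5+[245,125]
L=wcast(u,.07,s,R)[:,:2]*1000
c=np.array(cv2.minEnclosingCircle(L.astype(np.float32))[0]);print(c,np.degrees(np.arctan2(*(L-c).T[::-1]))%120)
E
```

```text
((537.5419311523438, -236.70095825195312), (96.83091735839844, 99.08927154541016), 138.789794921875)
[  17.97312832  -24.16023213 -102.0108177  -145.11489208  136.70624126
   94.14296929] [17.97312832 95.83976787 17.9891823  94.88510792 16.70624126 94.14296929]
[ 538.99768066 -236.13108826] [33.7661422  32.53261188 33.6575641 ]
```

```bash
python3 -m jog '[{"delta_pos":[4,6,-15],"turn":[-0.7,-0.2,0]},{"delta_pos":[0,0,-25],"turn":[0,0,0]},{"delta_pos":[0,0,-25],"turn":[0,0,0]},{"delta_pos":[0,0,-25],"turn":[0,0,0]},{"delta_pos":[0,0,-15],"turn":[0,0,0]},{"delta_pos":[0,0,-10],"turn":[0,0,0]},{"delta_pos":[0,0,0],"turn":[0,0,0]},{"delta_pos":[0,0,0],"turn":[0,0,0]},{"delta_pos":[0,0,0],"turn":[0,0,0]},{"delta_pos":[0,0,0],"turn":[0,0,0]}]'
python3 -c "
from h import *
report()"
```

```text
clock: 3.48
tool_pos: [0.541, -0.2351, 0.1045]
ee_rot: [-0.001, 0.882, -0.471, 0.004]
force: [0.6, -0.4, 0.1]
opening: 0.0854
pos [ 0.541  -0.2351  0.1045] xang -56.2 untilt deg [0.09 0.53 0.  ] F [ 0.6 -0.4  0.1] M [0.01 0.   0.05] open 0.0854 t 3.48
```

```bash
python3 -m jog '[{"delta_pos":[-2,-1,-8],"turn":[0,0.4,0]},{"delta_pos":[0,0,-8],"turn":[0,0,0]},{"delta_pos":[0,0,-5],"turn":[0,0,0]},{"delta_pos":[0,0,-3],"turn":[0,0,0]},{"delta_pos":[0,0,0],"turn":[0,0,0]},{"delta_pos":[0,0,0],"turn":[0,0,0]},{"delta_pos":[0,0,0],"turn":[0,0,0]},{"delta_pos":[0,0,0],"turn":[0,0,0]},{"delta_pos":[0,0,0],"turn":[0,0,0]},{"delta_pos":[0,0,0],"turn":[0,0,0]}]'
python3 -c "
from h import *
report()
s,R=tool();p,d=env.get_image('wrist');cv2.imwrite('pics/w2.png',p)"
```

```text
clock: 4.32
tool_pos: [0.5408, -0.2372, 0.0811]
ee_rot: [-0.0, 0.882, -0.471, 0.004]
force: [-0.9, -0.2, -0.6]
opening: 0.0856
pos [ 0.5408 -0.2372  0.0811] xang -56.2 untilt deg [0.16 0.4  0.  ] F [-0.9 -0.2 -0.6] M [0.   0.04 0.02] open 0.0856 t 4.32
```

View pics/w2.png

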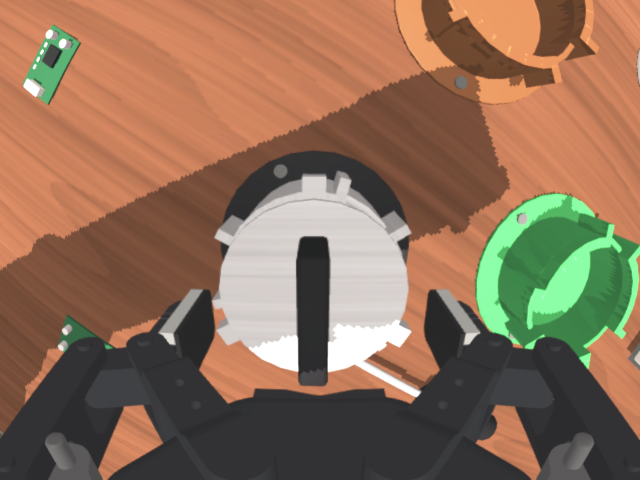

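The bar sits a few px left of the finger midpoint (313 vs 321), so I'll shift about 3 mm and then close.

```bash
python3 -m jog '[{"delta_pos":[-4,1,0],"turn":[0.2,0.5,0]},{"delta_pos":[-1,0,0],"turn":[0,0,0]},{"delta_pos":[0,0,0],"turn":[0,0,0]},{"delta_pos":[0,0,0],"turn":[0,0,0]},{"delta_pos":[0,0,0],"turn":[0,0,0]},{"delta_pos":[0,0,0],"turn":[0,0,0]},{"delta_pos":[0,0,0],"turn":[0,0,0]},{"delta_pos":[0,0,0],"turn":[0,0,0]},{"delta_pos":[0,0,0],"turn":[0,0,0]},{"delta_pos":[0,0,0],"turn":[0,0,0]}]' 110 30
python3 -c "
from h import *
report()"
```

```text
clock: 5.2
tool_pos: [0.5356, -0.2361, 0.0816]
ee_rot: [-0.0, 0.882, -0.471, -0.001]
force: [-0.6, -0.5, -0.7]
opening: 0.0483
pos [ 0.5356 -0.2361  0.0816] xang -56.2 untilt deg [-0.06 -0.1  -0.  ] F [-0.6 -0.5 -0.7] M [-0.01 -0.01 -0.03] open 0.0483 t 5.2
```

```bash
python3 -m jog '[{"delta_pos":[2,0,0],"turn":[0,0,0]},{"delta_pos":[0,0,0],"turn":[0,0,0]},{"delta_pos":[0,0,0],"turn":[0,0,0]},{"delta_pos":[0,0,0],"turn":[0,0,0]},{"delta_pos":[0,0,0],"turn":[0,0,0]},{"delta_pos":[0,0,0],"turn":[0,0,0]},{"delta_pos":[0,0,0],"turn":[0,0,0]},{"delta_pos":[0,0,0],"turn":[0,0,0]},{"delta_pos":[0,0,0],"turn":[0,0,0]},{"delta_pos":[0,0,0],"turn":[0,0,0]}]' 255 30
python3 -c "
from h import *
report()
s,R=tool();p,d=env.get_image('wrist');cv2.imwrite('pics/w3.png',p)"
```

```text
clock: 6.03
tool_pos: [0.538, -0.2361, 0.0817]
ee_rot: [-0.0, 0.882, -0.471, -0.001]
force: [0.2, -0.9, 0.5]
opening: 0.011
pos [ 0.538  -0.2361  0.0817] xang -56.2 untilt deg [-0.05 -0.09 -0.  ] F [ 0.2 -0.9  0.5] M [ 0.01  0.06 -0.02] open 0.011 t 6.03
```

View pics/w3.png

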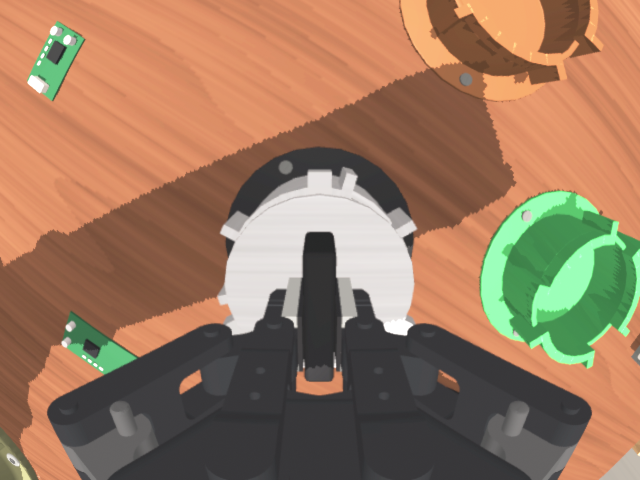

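The bar is gripped centrally and the fingers stopped at 11 mm. Now I'll turn.

```bash
python3 -m jog '[{"delta_pos":[0,0,0],"turn":[0,0,-4]},{"delta_pos":[0,0,0],"turn":[0,0,-4]},{"delta_pos":[0,0,0],"turn":[0,0,-4]},{"delta_pos":[0,0,0],"turn":[0,0,-4]},{"delta_pos":[0,0,0],"turn":[0,0,-4]},{"delta_pos":[0,0,0],"turn":[0,0,-4]},{"delta_pos":[0,0,0],"turn":[0,0,-4]},{"delta_pos":[0,0,0],"turn":[0,0,-3]},{"delta_pos":[0,0,0],"turn":[0,0,0]},{"delta_pos":[0,0,0],"turn":[0,0,0]}]'
python3 -c "
from h import *
report()"
```

```text
clock: 6.92
tool_pos: [0.5372, -0.2351, 0.0803]
ee_rot: [0.0, 0.716, -0.698, -0.002]
force: [-0.9, -0.2, -1.1]
opening: 0.0116
pos [ 0.5372 -0.2351  0.0803] xang -88.6 untilt deg [-0.12 -0.15 -0.  ] F [-0.9 -0.2 -1.1] M [0.02 0.   0.01] open 0.0116 t 6.92
```

```bash
python3 -m jog '[{"delta_pos":[0,0,0],"turn":[0,0,-3]},{"delta_pos":[0,0,0],"turn":[0,0,-2]},{"delta_pos":[0,0,0],"turn":[0,0,0]},{"delta_pos":[0,0,0],"turn":[0,0,0]},{"delta_pos":[0,0,0],"turn":[0,0,0]},{"delta_pos":[0,0,0],"turn":[0,0,0]},{"delta_pos":[0,0,0],"turn":[0,0,0]},{"delta_pos":[0,0,0],"turn":[0,0,0]},{"delta_pos":[0,0,0],"turn":[0,0,0]},{"delta_pos":[0,0,0],"turn":[0,0,0]}]'
python3 -c "
from h import *
report()
s,R=tool();p,d=env.get_image('wrist');cv2.imwrite('pics/w4.png',p)"
```

```text
clock: 7.75
tool_pos: [0.5368, -0.2347, 0.0793]
ee_rot: [-0.0, -0.688, 0.726, 0.002]
force: [0.1, 0.3, -2.3]
opening: 0.0114
pos [ 0.5368 -0.2347  0.0793] xang -93.1 untilt deg [-0.17 -0.19 -0.  ] F [ 0.1  0.3 -2.3] M [-0.04 -0.04  0.  ] open 0.0114 t 7.75
```

View pics/w4.png

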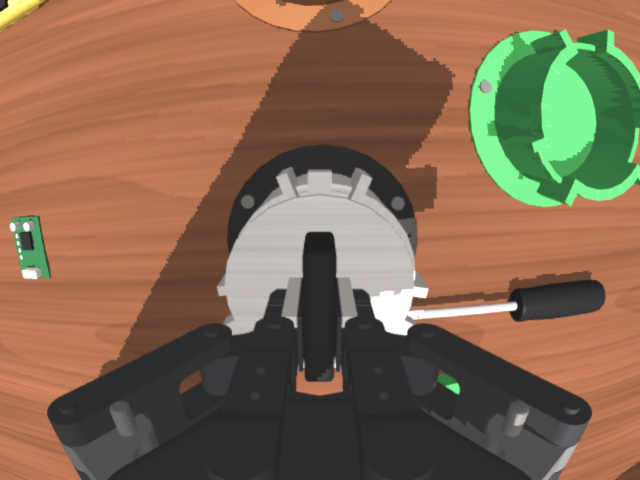

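The front lug at (320,180) is centred between its ribs at (286,182) and (361,182). I'll lower it gently, still gripped.

```bash
python3 -m jog '[{"delta_pos":[0,0,-2],"turn":[0,0,0]},{"delta_pos":[0,0,-2],"turn":[0,0,0]},{"delta_pos":[0,0,-2],"turn":[0,0,0]},{"delta_pos":[0,0,-2],"turn":[0,0,0]},{"delta_pos":[0,0,0],"turn":[0,0,0]},{"delta_pos":[0,0,0],"turn":[0,0,0]},{"delta_pos":[0,0,0],"turn":[0,0,0]},{"delta_pos":[0,0,0],"turn":[0,0,0]},{"delta_pos":[0,0,0],"turn":[0,0,0]},{"delta_pos":[0,0,0],"turn":[0,0,0]}]'
python3 -c "
from h import *
report()"
```

```text
clock: 8.63
tool_pos: [0.5369, -0.2348, 0.0718]
ee_rot: [0.0, -0.688, 0.726, 0.003]
force: [-1.3, 1.2, 0.6]
opening: 0.0115
pos [ 0.5369 -0.2348  0.0718] xang -93.1 untilt deg [-0.22 -0.19 -0.  ] F [-1.3  1.2  0.6] M [0.02 0.07 0.06] open 0.0115 t 8.63
```

```bash
python3 -m jog '[{"delta_pos":[0,0,0],"turn":[0,0,0]},{"delta_pos":[0,0,0],"turn":[0,0,0]},{"delta_pos":[0,0,0],"turn":[0,0,0]},{"delta_pos":[0,0,0],"turn":[0,0,0]},{"delta_pos":[0,0,0],"turn":[0,0,0]},{"delta_pos":[0,0,0],"turn":[0,0,0]},{"delta_pos":[0,0,0],"turn":[0,0,0]},{"delta_pos":[0,0,0],"turn":[0,0,0]},{"delta_pos":[0,0,2],"turn":[0,0,0]},{"delta_pos":[0,0,5],"turn":[0,0,0]}]' 0
python3 -c "
from h import *
report()
s,R=tool();p,d=env.get_image('wrist');cv2.imwrite('pics/w5.png',p)"
```

```text
clock: 9.47
tool_pos: [0.5366, -0.2348, 0.0784]
ee_rot: [-0.0, -0.688, 0.726, 0.003]
force: [-0.0, -1.1, -0.8]
opening: 0.0852
pos [ 0.5366 -0.2348  0.0784] xang -93.1 untilt deg [-0.2  -0.23 -0.  ] F [-0.  -1.1 -0.8] M [0.02 0.06 0.04] open 0.0852 t 9.47
```

View pics/w5.png

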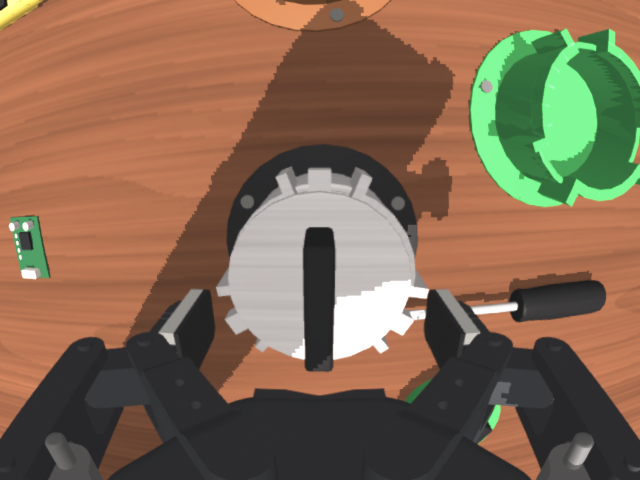

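```bash
python3 -m jog '[{"delta_pos":[0,0,20],"turn":[0,0,0]},{"delta_pos":[0,0,25],"turn":[0,0,0]},{"delta_pos":[0,0,25],"turn":[0,0,0]},{"delta_pos":[0,0,25],"turn":[0,0,0]},{"delta_pos":[0,0,25],"turn":[0,0,0]},{"delta_pos":[0,0,20],"turn":[0,0,0]},{"delta_pos":[0,0,0],"turn":[0,0,0]},{"delta_pos":[0,0,0],"turn":[0,0,0]},{"delta_pos":[0,0,0],"turn":[0,0,0]},{"delta_pos":[0,0,0],"turn":[0,0,0]}]'
python3 - <<'E'
from h import *
report()
s,R=tool();p,d=env.get_image('wrist');cv2.imwrite('pics/w6.png',cv2.resize(p[100:300,220:420],None,fx=3,fy=3,interpolation=cv2.INTER_CUBIC))
q,e=env.get_image('scene');cv2.imwrite('pics/s6.png',cv2.resize(q[240:340,215:315],None,fx=6,fy=6,interpolation=cv2.INTER_CUBIC))
cv2.imwrite('pics/s6full.png',q)
c=env.calibration("scene");E=c["extrinsics"]
def cloud(d):
    v,u=np.mgrid[240:340,215:315];z=d[240:340,215:315]
    P=np.stack([(u-c["cx"])/c["fx"]*z,(v-c["cy"])/c["fy"]*z,z],-1)
    return (P-E[:3,3])@E[:3,:3]
for nm,dd in (("before",np.load("pics/scene0d.npy")),("now",e)):
    W=cloud(dd);r=np.hypot(W[...,0]-.5375,W[...,1]+.2365)
    m=(r<.04)&(W[...,2]<.085)&(W[...,2]>.05)
    P=W[m];A=np.c_[P[:,:2]-[.5375,-.2365],np.ones(len(P))]
    k=np.linalg.lstsq(A,P[:,2],rcond=None)[0]
    print(nm,m.sum(),np.median(P[:,2]),"plane tilt deg",np.degrees(k[:2]),"z",k[2])
E
```

```text
clock: 10.35
tool_pos: [0.5354, -0.2355, 0.2275]
ee_rot: [0.001, -0.687, 0.727, 0.002]
force: [0.2, 0.5, -1.1]
opening: 0.0854
pos [ 0.5354 -0.2355  0.2275] xang -93.2 untilt deg [-0.2  -0.08 -0.  ] F [ 0.2  0.5 -1.1] M [ 0.01 -0.   -0.01] open 0.0854 t 10.35
before 863 0.07319627615542211 plane tilt deg [-2.51075938  1.76788261] z 0.07322496037110003
now 941 0.06344557813718701 plane tilt deg [0.86884683 0.53790821] z 0.06452411443424129
```

View pics/w6.png

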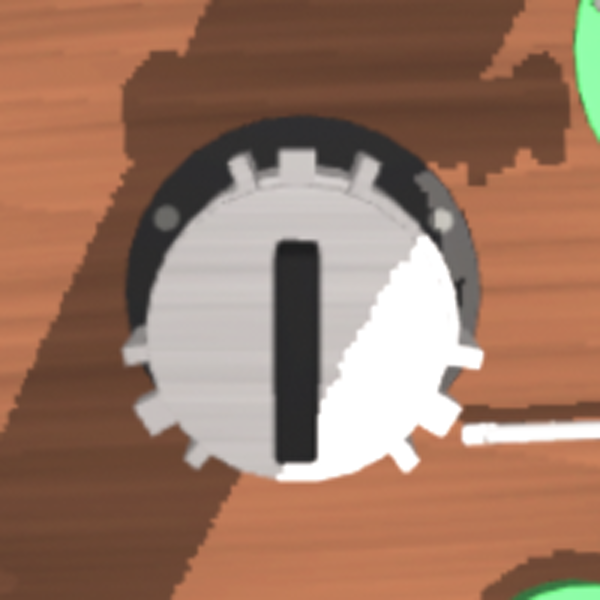

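View pics/s6.png

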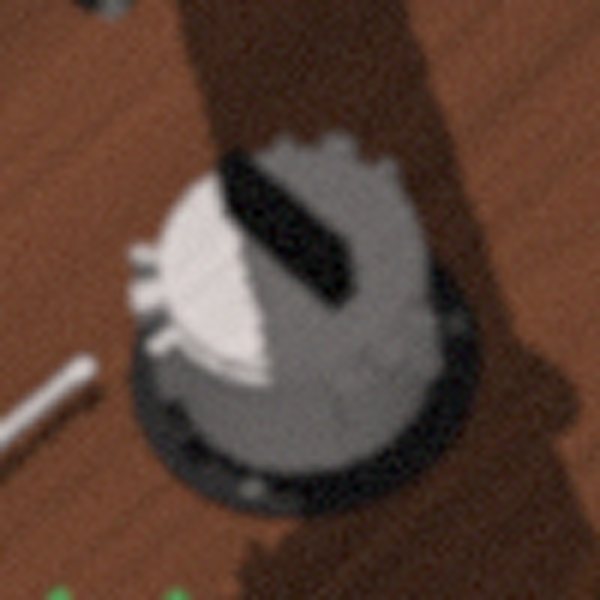

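The disc dropped about 10 mm and every lug sits between its ribs. I'll do one more flatness check and check the narrow tin.

```bash
python3 - <<'E'
from h import *
s,R=tool();p,d=env.get_image('wrist')
c=env.calibration("wrist");H=c["hand_eye"]
v,u=np.mgrid[0:480,0:640];D=np.stack([(u-c["cx"])/c["fx"],(v-c["cy"])/c["fy"]],-1);th=np.linalg.norm(D,axis=-1)
xy=D*(np.tan(np.minimum(th,1.4))/th)[...,None]
P=np.dstack([xy*d[...,None],d]);W=s["tool_pos"]+(P@H[:3,:3].T+H[:3,3])@R.T
r=np.hypot(W[...,0]-.5375,W[...,1]+.2365);a=np.degrees(np.arctan2(W[...,1]+.2365,W[...,0]-.5375))
m=(r<.039)&(abs(W[...,2]-.065)<.008);Q=W[m]
k=np.linalg.lstsq(np.c_[Q[:,:2]-[.5375,-.2365],np.ones(len(Q))],Q[:,2],rcond=None)[0];print("wrist plane",m.sum(),np.degrees(k[:2]),k[2])
for q in range(-180,180,60):
    w=W[(r>.025)&(r<.038)&(a>q)&(a<q+60)&(abs(W[...,2]-.065)<.015)];print(q,len(w),np.median(w[:,2]))
q=cv2.imread("pics/s6full.png");o=cv2.imread("pics/scene0.png")
A=o[145:210,400:445];B=q[145:210,400:445];print("narrow diff",cv2.absdiff(A,B).mean(),cv2.phaseCorrelate(A.mean(2),B.mean(2)))
E
```

```text
wrist plane 5447 [ 0.00393309 -0.01956134] 0.06395454496937812
-180 512 0.06398825607416112
-120 588 0.0639121642641211
-60 618 0.06389974262808899
0 610 0.06396033430542201
60 583 0.06392413259813362
120 387 0.06393835864598324
narrow diff 2.8645014245014244 ((0.5156435122196648, 0.04637925185988934), 1.040064340918756)
```

```bash
python3 -c "
from bench import env
print(env.close_job())"
```

```text
the job is handed in; nothing more can be done
None
```

The lid is home on the wide tin, and I handed the job in at about 10.5 s on the clock. I gripped the bar, turned the lid about -37° to the notches, lowered it about 8 mm, let go and raised the arm clear.

- **Lid height and tilt:** in the wrist camera's depth image the top of the disc is at 63.9 mm all round, where 64 mm is home. The tilt is under 0.03°. The scene camera agreed that it dropped about 10 mm; its rougher plane fit gave about 1° of tilt, which I took as noise from pixels on the tin's side.
- **Lugs:** each of the three sits between its pair of ribs.
- **Forces:** the readings I took stayed below about 3 N.
- **Narrow tin:** the arm never came near it. Comparing the scene pictures before and after gave an apparent shift of 0.5 px, which I took as noise or a lighting change. I did not check it any other way.

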